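# Lid the mixing beaker and load it into the plaster mixer

### The job

Fit the paddle lid on the white mixing beaker while it still stands on the bench, so that the lid sits down flat on the rim. Then lift the lidded beaker as one unit and stand it fully home and upright in the round cradle on top of the plaster mixer, with its lid still on, and let go.

Things in the scene. Friction and masses are not known exactly. Their poses are not given: they have to be found in the camera images.
- lid_center (a point): Paddle lid (70 g, 52 mm tall, round), standing on its paddle. Upwards: steel cross paddle 30 wide, 20 high; plug tapering 30 to 42 wide; black flange 52 wide, 5 thick, underside 32 above the foot; steel hub 24 wide, 15 high, to grip. Point: on the axis, half-way up; hub's middle is 18.5 mm above it. z up. Not the flat cover near it: black disc 68 wide, 16 tall, thin button, no paddle.
- beaker_center (a point): Mixing beaker (140 g): white, open, straight round wall, 54 mm outside, 48 bore, 66 tall. Point: on the axis, half-way up; z up. Lid seated: flange on the rim, lid's point 27 mm above this one, hub's top 86 above the beaker's foot. The lid is not fastened: lift the beaker by its wall, 45 to 50 mm above its foot. Not the slim white tumbler near it (38 wide, 80 tall).
- cradle (a point): Cradle: round grey cup on the black deck of the mixer, a fixed steel box 212 mm square, deck 100 mm above the bench. Point: centre of the cup's inner floor, 105 mm above the bench; z up. Inside 62 mm wide at the bottom, flaring to 82 at the mouth 15 mm above the floor; 90 across outside. A beaker that is home stands on this floor, its point 33 mm above this one.
Mind the look-alikes: they are no part of the job. What is shaped like the part that bears beaker_center but blue or orange is not meant.

How it is judged:
By the outcome, as a careful person would: the job done as asked, in the order asked, and still so for the second after the job is handed in, with the robot touching nothing.
It also fails if it takes over 54 s, if anything falls off the work surface, if the arm or the gripper's body presses on something with over 40 N, if the wrist force passes 120 N, or if a joint passes its speed limit or range.

### The arm

A 6-joint arm with a two-finger parallel gripper is mounted at the origin on the work surface. World frame = base frame: x ahead of the robot, y to its left, z up, the work surface at z = 0. Lengths are in m, angles in rad, forces in N, time in s.
With the tool pointing down it reaches from about 0.225 to 0.875 m from the base axis. Payload 3.4 kg.
Tool frame: the origin (TCP) lies between the finger pads; the fingertips stand 8 mm ahead of it and the grasp point (between the pads) lies 11 mm behind it; z points along the fingers, y is the line along which they close (so a half turn about z gives the same grasp; the last joint's range is limited). The gripper opens to 85 mm and grips with 20 to 120 N. Pads are 22 mm wide; open, the fingers measure 114 mm over their backs; the gripper's body (76 mm by 85 mm) begins 54 mm behind the grasp point. The pads swing forward as they close: fully open they stand 13 mm farther back than shut.
Start: joints at [-1.365, 0.276, 1.505, -0, 1.361, -0.121], TCP at [0.185, -0.545, 0.212] pointing down, gripper open.
Joint ranges: [-2.89, 2.89], [-0.75, 2.08], [0.22, 2.7], [-1.18, 4.32], [0.11, 2.71], [-2.7, 2.7]. Speed limits (rad/s): [2.57, 2.57, 3.14, 3.14, 3.14, 3.14].

### API

Orientations are given as a unit quaternion [w, x, y, z].
In Python, from rig import manip gives the robot as it stands.
- The arm moves only by the tool move_arm, never from a script. Its argument "deltas" is a list that holds one entry, the list of rows, each a list of 5 numbers: the shift along the tool's x, y, z normalised to -1 to 1, where 1 is 80 cm, then the turn about the tool's z normalised to -1 to 1, where 1 is 120 degrees, then the closure, from -1 (fully open) to 1 (shut). In form: [[[tx, ty, tz, twist, grip], ...]]. A call has 1 to 12 rows; each row is the pose to reach, as a shift and turn from the pose commanded when the call began, along the tool's axes at that moment; what a row does not reach only later rows make up. A row lasts 1/10 s, in which the tool goes at most 50 mm and 8.59 degrees, less where a joint would pass 70% of its speed; a pose out of reach is approached as far as the arm can. A call with a number of a shift or a turn outside -1 to 1 is refused whole. A call with a gripper value outside its range is refused whole. The fingers move at their own pace and stop on an object; "squeeze" is the grip in N (left out, the last holds). Time passes only in rows, so rows that repeat a pose let the fingers close. It gives the time, the measured TCP pose, the force, the opening and the grip force at its end, in the units of the state.
- manip.get_state(): the state, without advancing time (a new reading comes with each control period).
- manip.get_image(name): name is "scene" or "top" or "wrist"; returns the picture (480x640x3 uint8, red, green, blue); there is no depth.
- manip.camera_params(name): a dict with "fx", "fy", "cx", "cy" (pixels), "dist" ([k1, k2, p1, p2, k3] as OpenCV has them; the pictures are not rectified), "R" (3x3) and "t" (3): a world point X has camera coordinates R X + t; the wrist camera has in their place "tool_from_camera" (4x4, takes a point from camera to tool coordinates, whose origin is the TCP and whose axes are the flange's). Camera axes: x right, y down, z forward; pixel columns grow to the right and rows downward; lengths in m; the calibration is good to about 2 mm. A picture is of the moment at which its call begins: read the wrist's pose just before it. camera_params takes no time and is no camera call.
- manip.sign_off(): hands the job in; it is judged then, once.
The state is a dict: "clock": time; "qpos": joint angles; "qd": joint speeds; "effort": joint torques, N m; "position": TCP position; "ee_rot": TCP orientation; "contact_force": force on the tool from outside, world axes, zero at the start; "moment": the same for the moment, N m; "width": finger opening in m; "gripper_force": force on a finger pad.
Only numpy, scipy, OpenCV 4.12 (cv2) and the standard library are available. Lean on these libraries where they do the work, as an engineer would, in place of code of your own. Each camera call takes 0.05 s, during which the arm holds its last target. There are 200 camera calls.

## Working session

There is one attempt and no reset: what is moved stays moved. The work goes in short steps, Python scripts to look and compute and a tool call to move; the robot and the scene stay as the last step left them, time stands still between calls to the robot, and variables do not carry over. Pictures are saved under pics/ and viewed, at most 10 in all, crops included, and the job is handed in when it is done.

Besides the shell and the picture viewer there is one more tool, called after ">>>" by a JSON object that holds its "method" and its "body", one argument or row to a line. move_arm: Moves the arm, as the interface text tells. Scaled input: -1 to 1 covers 80 cm each way for a shift and 120 degrees each way for a turn. Its arguments: {"type":"object","properties":{"deltas":{"type":"array","items":{"type":"array","items":{"type":"array","items":{"type":"number","minimum":-1,"maximum":1}}}},"squeeze":{"type":"number"}},"required":["deltas"]}

```bash
mkdir -p pics
cat > h.py <<'E'
import numpy as np, cv2
from scipy.spatial.transform import Rotation as Ro
from rig import manip
def toolT(s=None):
    s=s or manip.get_state(); q=s["ee_rot"]
    T=np.eye(4); T[:3,:3]=Ro.from_quat([q[1],q[2],q[3],q[0]]).as_matrix(); T[:3,3]=s["position"]; return T
def cam(name,T=None):
    p=manip.camera_params(name); K=np.array([[p["fx"],0,p["cx"]],[0,p["fy"],p["cy"]],[0,0,1.]]); d=np.array(p["dist"],float)
    if "R" in p: R=np.array(p["R"]); t=np.array(p["t"])
    else:
        W=np.linalg.inv(T@np.array(p["tool_from_camera"])); R=W[:3,:3]; t=W[:3,3]
    return K,d,R,t
def plane(c,px,z):
    K,d,R,t=c; u=cv2.undistortPoints(np.array(px,float).reshape(-1,1,2),K,d).reshape(-1,2)
    r=np.c_[u,np.ones(len(u))]@R; o=-R.T@t
    return o+r*((z-o[2])/r[:,2])[:,None]
def proj(c,X):
    K,d,R,t=c; return cv2.projectPoints(np.array(X,float).reshape(-1,3),cv2.Rodrigues(R)[0],t,K,d)[0].reshape(-1,2)
def snap(name,f):
    T=toolT(); im=cv2.cvtColor(manip.get_image(name),cv2.COLOR_RGB2BGR); cv2.imwrite(f"pics/{f}.png",im); return im,cam(name,T)
E
python3 - <<'E'
from h import *
for n in("top","scene"):
    im,c=snap(n,n+"0"); print(n,(-c[2].T@c[3]).round(3),c[2][2].round(2),c[0][0,0])
s=manip.get_state(); print(s["clock"],s["position"],s["ee_rot"],s["width"]); print(toolT().round(3))
print(np.round(manip.camera_params("wrist")["tool_from_camera"],3))
E
```

```text
top [ 0.444 -0.025  1.028] [ 0.17  0.02 -0.99] 569.4122878751583
scene [ 1.433 -0.25   0.645] [-0.81  0.22 -0.54] 502.24480832141853
0.1 [ 0.18447302 -0.54406447  0.21159134] [-8.58753535e-04  9.86679017e-01  1.62676917e-01 -3.47416434e-05] 0.08562292369724987
[[ 0.947  0.321 -0.     0.184]
 [ 0.321 -0.947  0.002 -0.544]
 [ 0.    -0.002 -1.     0.212]
 [ 0.     0.     0.     1.   ]]
[[-0.001 -0.948 -0.317  0.083]
 [ 1.    -0.    -0.001 -0.   ]
 [ 0.    -0.317  0.948 -0.161]
 [ 0.     0.     0.     1.   ]]
```

View pics/top0.png

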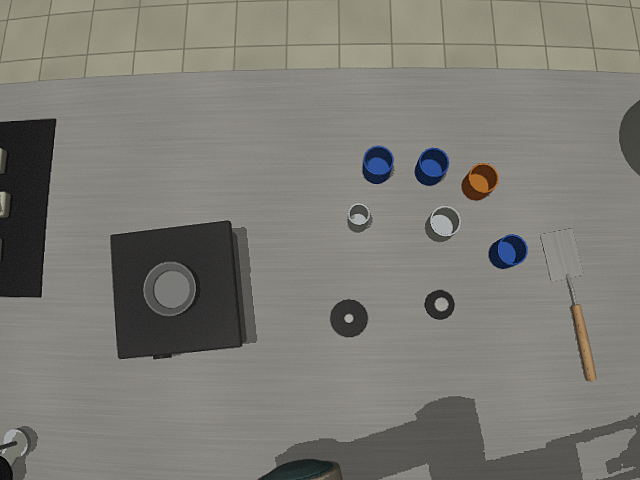

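View pics/scene0.png

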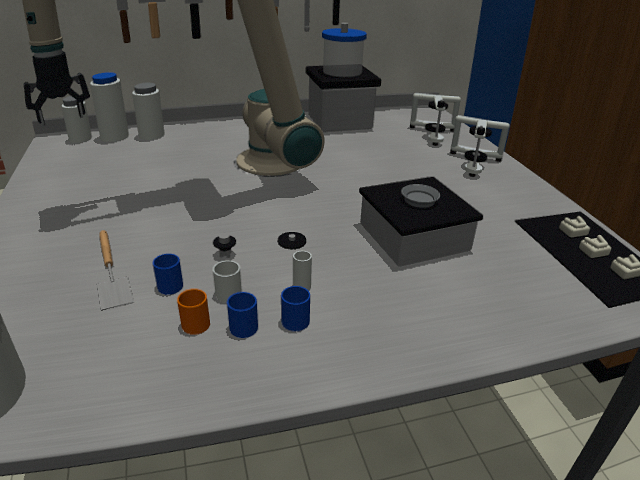

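The top view shows the paddle lid at about (440,305), the white beaker rim at (444,221), the slim tumbler at (359,215), the flat cover at (349,318) and the cradle at (171,289). The scene view agrees: the lid with its paddle is at (224,243) and the beaker at (227,280).

Run:
```python
from h import *
im=cv2.imread("pics/top0.png"); c=cam("top"); hsv=cv2.cvtColor(im,cv2.COLOR_BGR2HSV); g=hsv[...,2]
def comp(mask,box,z,n):
    x0,y0,x1,y1=box; m=np.zeros_like(g); m[y0:y1,x0:x1]=mask[y0:y1,x0:x1]*255
    ct=max(cv2.findContours(m,cv2.RETR_EXTERNAL,cv2.CHAIN_APPROX_NONE)[0],key=cv2.contourArea).reshape(-1,2)
    P=plane(c,ct,z)[:,:2]; (a,b),r=cv2.minEnclosingCircle(P.astype(np.float32)); e=cv2.fitEllipse(ct)
    print(n,"px",np.round(e[0],1),"centre",plane(c,[e[0]],z).round(4),"circ",round(a,4),round(b,4),"diam",round(2*r,4))
comp(g<75,(415,280,465,330),.037,"flange")
comp(g>170,(425,290,455,320),.052,"hub")
comp(g>170,(155,270,190,308),.105,"crfloor?")
for b,n in(((420,200,465,245),"beaker"),((140,255,205,322),"cradle")):
    x0,y0,x1,y1=b; print(n); print(g[y0:y1:4,x0:x1:4])
```

```text
flange px [439.2 304.4] centre [[ 0.4866 -0.1948  0.037 ]] circ 0.4871 -0.1946 diam 0.0524Traceback (most recent call last):
  File "<stdin>", line 9, in <module>
  File "<stdin>", line 6, in comp
cv2.error: OpenCV(4.12.0) /io/opencv/modules/imgproc/src/shapedescr.cpp:361: error: (-201:Incorrect size of input array) There should be at least 5 points to fit the ellipse in function 'fitEllipseNoDirect'
```

Run:
```python
from h import *
im=cv2.imread("pics/top0.png")
a=cv2.resize(im[195:250,415:475],None,fx=7,fy=7,interpolation=cv2.INTER_NEAREST)
b=cv2.resize(im[250:328,130:212],None,fx=4,fy=4,interpolation=cv2.INTER_NEAREST)
H=max(a.shape[0],b.shape[0]); o=np.zeros((H,a.shape[1]+b.shape[1],3),np.uint8); o[:a.shape[0],:a.shape[1]]=a; o[:b.shape[0],a.shape[1]:]=b
print(o.shape); cv2.imwrite("pics/crop.png",o)
```

```text
(385, 748, 3)
```

View pics/crop.png

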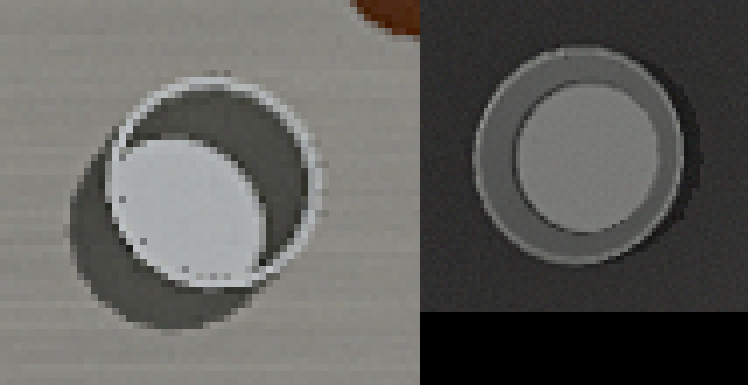

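The crop shows the beaker's rim ring centred at about (444.9,220.5) and the cradle: outer rim at about (169.4,288.5), floor disc at about (171.2,288.9).

Run:
```python
from h import *
im=cv2.imread("pics/top0.png"); c=cam("top")
g=im[...,0].astype(int)
x0,y0,x1,y1=424,200,468,243
d=(im[...,0].astype(int)-im[...,2])[y0:y1,x0:x1]; m=((g[y0:y1,x0:x1]>165)&(d>0)).astype(np.uint8)*255
ct=np.vstack(cv2.findContours(m,cv2.RETR_EXTERNAL,cv2.CHAIN_APPROX_NONE)[0]); h=cv2.convexHull(ct).reshape(-1,2)+[x0,y0]
e=cv2.fitEllipse(h.astype(np.float32)); print(e, plane(c,[e[0]],.066))
print("hand", plane(c,[[444.9,220.5]],.066), "w", plane(c,[[429.6,220.5],[460.1,220.5]],.066))
print("cr rim",plane(c,[[169.4,288.5]],.120),"w",plane(c,[[143,288],[195.7,288]],.12)); print("floor",plane(c,[[171.2,288.9]],.105))
cs=cam("scene");B=plane(c,[[444.9,220.5]],.066)[0]
print("scene proj rim/cr/lidtop",proj(cs,[B,plane(c,[[171,288.8]],.105)[0],[.487,-.1947,.052]]))
s=manip.get_state();T=toolT()
for n,w in(("lid",[.487,-.1947,.10]),):
    print(n,T[:3,:3].T@(np.array(w)-T[:3,3]))
print("tum",plane(c,[[358.5,214.5]],.08),"blue",plane(c,[[508,250],[433,163]],.066),"orange",plane(c,[[482,178]],.066),"cover",plane(c,[[349,318]],.016))
```

```text
((445.14202880859375, 220.66734313964844), (29.15239715576172, 30.26427459716797), 138.02774047851562) [[ 0.62887433 -0.20490268  0.066     ]]
hand [[ 0.62917092 -0.20449325  0.066     ]] w [[ 0.62935939 -0.17792404  0.066     ]
 [ 0.62898916 -0.23100581  0.066     ]]
cr rim [[0.51028011 0.25421523 0.12      ]] w [[0.51090853 0.2990518  0.12      ]
 [0.51120507 0.2103281  0.12      ]]
floor [[0.51071754 0.25573178 0.105     ]]
scene proj rim/cr/lidtop [[224.87043022 267.56774423]
 [418.81040664 198.08213421]
 [222.70098777 234.95887077]]
lid [ 0.39864437 -0.23356545  0.112074  ]
tum [[ 0.63797035 -0.05508331  0.08      ]] blue [[ 0.57677431 -0.31264006  0.066     ]
 [ 0.73220209 -0.18787669  0.066     ]] orange [[ 0.70470254 -0.27364196  0.066     ]] cover [[ 0.46513093 -0.0381371   0.016     ]]
```

>>> {"method": "move_arm", "body": {
  "deltas": [
    [[0.498,-0.292,0.06,0,-1],[0.498,-0.292,0.06,0,-1],[0.498,-0.292,0.06,0,-1],[0.498,-0.292,0.06,0,-1],[0.498,-0.292,0.06,0,-1],[0.498,-0.292,0.06,0,-1],[0.498,-0.292,0.06,0,-1],[0.498,-0.292,0.06,0,-1],[0.498,-0.292,0.06,0,-1],[0.498,-0.292,0.06,0,-1],[0.498,-0.292,0.06,0,-1],[0.498,-0.292,0.06,0,-1]]
  ]
}}

```text
clock: 1.3
position: [0.4862, -0.196, 0.1641]
ee_rot: [0.0, 0.987, 0.163, -0.001]
contact_force: [0.3, -0.4, -0.6]
width: 0.0855
gripper_force: 0.0
```

Run:
```python
from h import *
im,c=snap("wrist","w1"); s=manip.get_state(); print(s["clock"],s["position"],s["contact_force"])
print(proj(c,[[.487,-.1947,.052],[.629,-.2047,.066]]))
```

```text
1.35 [ 0.48603249 -0.19648231  0.16429992] [ 0.04328275 -1.39372999 -0.69836464]
[[321.93165139 228.60453887]
 [405.81094839  42.84232975]]
```

View pics/w1.png

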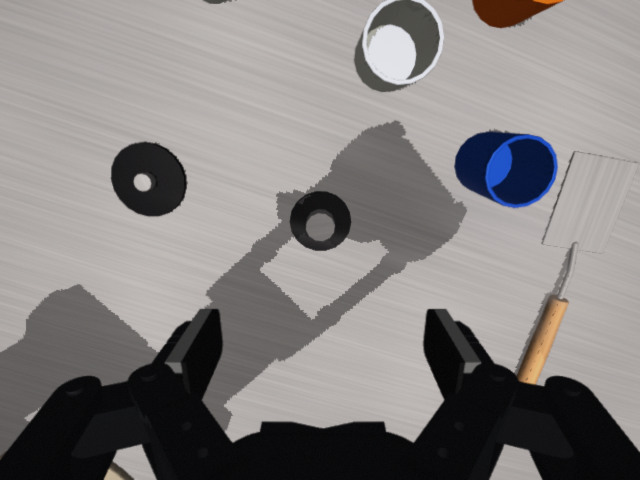

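The wrist view shows the hub at about (320,225), the beaker rim at about (402,41) and the fingers straddling the lid's column; I'll measure both parts from here.

Run:
```python
from h import *
im=cv2.imread("pics/w1.png"); T=toolT(); c=cam("wrist",T); g=cv2.cvtColor(im,cv2.COLOR_BGR2GRAY)
x0,y0,x1,y1=300,205,342,245
m=cv2.inRange(g[y0:y1,x0:x1],75,200); n,l,st,ce=cv2.connectedComponentsWithStats(m); cy=l[225-y0,320-x0]
ct=cv2.findContours((l==cy).astype(np.uint8),cv2.RETR_EXTERNAL,cv2.CHAIN_APPROX_NONE)[0][0].reshape(-1,2)+[x0,y0]
e=cv2.fitEllipse(ct); print("hub",e,plane(c,[e[0]],.052))
x0,y0,x1,y1=280,180,360,255
m=cv2.inRange(g[y0:y1,x0:x1],0,58); n,l,st,ce=cv2.connectedComponentsWithStats(m); print(st)
k=1+st[1:,4].argmax(); ct=cv2.findContours((l==k).astype(np.uint8),cv2.RETR_EXTERNAL,cv2.CHAIN_APPROX_NONE)[0][0].reshape(-1,2)+[x0,y0]
e=cv2.fitEllipse(cv2.convexHull(ct)); print("flange",e,plane(c,[e[0]],.036))
x0,y0,x1,y1=355,0,455,100
d=im[...,0].astype(int)-im[...,2]; m=((g>185)&(d>3))[y0:y1,x0:x1].astype(np.uint8)
n,l,st,ce=cv2.connectedComponentsWithStats(m); k=1+st[1:,4].argmax(); print(st[k])
ct=cv2.findContours((l==k).astype(np.uint8),cv2.RETR_EXTERNAL,cv2.CHAIN_APPROX_NONE)[0][0].reshape(-1,2)+[x0,y0]
e=cv2.fitEllipse(cv2.convexHull(ct)); print("rim",e,plane(c,[e[0]],.066)); print(T[:3,:3].round(4))
```

```text
hub ((319.9111022949219, 226.7042999267578), (27.17474937438965, 27.9208927154541), 82.81524658203125) [[ 0.48776207 -0.19320517  0.052     ]]
[[   0    0   80   75 3865]
 [  10   11   61   59 2135]]
flange ((320.0018310546875, 220.3335418701172), (58.667747497558594, 60.603294372558594), 90.19823455810547) [[ 0.48860931 -0.19288471  0.036     ]]
[   8    0   81   84 2821]
rim ((402.75006103515625, 39.15684127807617), (79.91141510009766, 89.1871109008789), 13.83487319946289) [[ 0.6302364  -0.20270032  0.066     ]]
[[ 9.473e-01  3.204e-01 -1.000e-03]
 [ 3.204e-01 -9.473e-01 -7.000e-04]
 [-1.200e-03  3.000e-04 -1.000e+00]]
```

>>> {"method": "move_arm", "body": {
  "deltas": [
    [[0.0027,-0.0024,0.05,0,-0.2],[0.0027,-0.0024,0.1,0,-0.2],[0.0027,-0.0024,0.135,0,-0.2],[0.0027,-0.0024,0.147,0,-0.2],[0.0027,-0.0024,0.147,0,-0.2]]
  ],
  "squeeze": 30
}}

```text
clock: 1.85
position: [0.487, -0.1938, 0.046]
ee_rot: [-0.001, 0.987, 0.162, -0.001]
contact_force: [0.2, -0.6, -0.6]
width: 0.0511
gripper_force: 0.0
```

>>> {"method": "move_arm", "body": {
  "deltas": [
    [[0,0,0,0,1],[0,0,0,0,1],[0,0,0,0,1],[0,0,0,0,1],[0,0,0,0,1],[0,0,0,0,1]]
  ],
  "squeeze": 30
}}

```text
clock: 2.45
position: [0.4885, -0.1929, 0.0471]
ee_rot: [0.0, 0.987, 0.163, 0.0]
contact_force: [0.9, 0.3, 0.3]
width: -0.0002
gripper_force: 0.0
```

Run:
```python
from h import *
im,c=snap("wrist","w2"); s=manip.get_state(); print(s["clock"],s["position"],s["contact_force"],s["width"])
```

```text
2.5 [ 0.48842679 -0.19291057  0.04694328] [ 0.16372478  0.22351332 -1.24120132] -3.460650409050498e-05
```

View pics/w2.png

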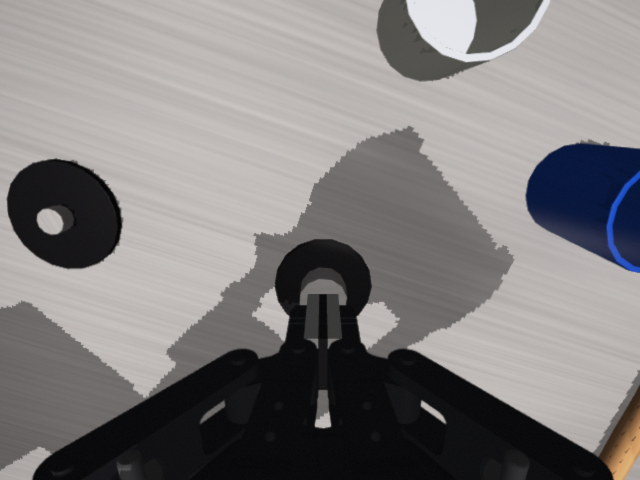

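The fingers shut at (322,295), with the lid still standing and its hub visible just behind/under the tips; I'll work out where the real tips are.

Run:
```python
from h import *
im=cv2.imread("pics/w2.png"); T=toolT(); c=cam("wrist",T); g=cv2.cvtColor(im,cv2.COLOR_BGR2GRAY)
for z in(-.02,-.011,0,.008): print(z,proj(c,[(T@[x,0,z,1])[:3] for x in(-.011,0,.011)]).round(1).tolist())
print("hub pred",proj(c,[[.4875,-.194,.052],[.4875,-.194,.037]]))
x0,y0,x1,y1=265,230,380,290
m=cv2.inRange(g[y0:y1,x0:x1],0,58); ct=max(cv2.findContours(m,cv2.RETR_EXTERNAL,cv2.CHAIN_APPROX_NONE)[0],key=cv2.contourArea).reshape(-1,2)+[x0,y0]
h=cv2.convexHull(ct).reshape(-1,2); h=h[h[:,1]<286]; e=cv2.fitEllipse(h); print("flange",e,plane(c,[e[0]],.037))
cv2.imwrite("pics/w2c.png",cv2.resize(im[225:365,250:400],None,fx=4,fy=4))
```

```text
-0.02 [[323.5, 335.9], [323.5, 314.9], [323.5, 292.9]]
-0.011 [[323.5, 325.3], [323.5, 305.1], [323.5, 284.1]]
0 [[323.4, 313.7], [323.4, 294.5], [323.4, 274.4]]
0.008 [[323.4, 306.1], [323.4, 287.5], [323.4, 268.1]]
hub pred [[324.95940897 301.45598746]
 [324.77819534 287.95380335]]
flange ((322.8016662597656, 284.3050231933594), (91.59400177001953, 96.32299041748047), 91.78642272949219) [[ 0.48918416 -0.19232054  0.037     ]]
```

View pics/w2c.png

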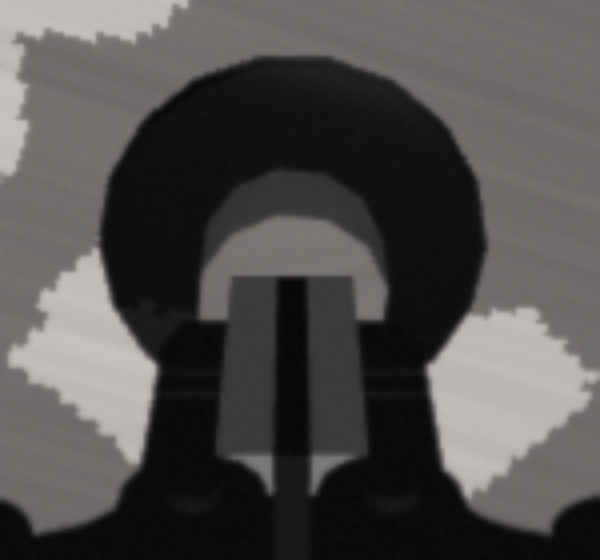

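The crop shows the shut pads' lower front edge at about row 294, with the hub below them, so the tips may be higher than I assumed; I'll check with the pads' spacing in the open view.

Run:
```python
from h import *
I=np.eye(4); c=cam("wrist",I); print(c[0][0,0])
im=cv2.imread("pics/w1.png"); cv2.imwrite("pics/w1c.png",cv2.resize(im[295:410,150:490],None,fx=2.3,fy=2.3))
for x in(-.011,0,.011):
  for z in(-.05,-.04,-.03,-.02,-.01,0): p=proj(c,[[x,.0428,z],[x,-.0428,z]]); print(x,z,p.round(0).tolist())
s=manip.get_state(); print(s["qpos"])
```

```text
355.79774822261004
-0.011 -0.05 [[435.0, 380.0], [212.0, 380.0]]
-0.011 -0.04 [[428.0, 363.0], [219.0, 363.0]]
-0.011 -0.03 [[422.0, 349.0], [225.0, 349.0]]
-0.011 -0.02 [[416.0, 336.0], [231.0, 336.0]]
-0.011 -0.01 [[411.0, 324.0], [236.0, 324.0]]
-0.011 0 [[407.0, 314.0], [240.0, 314.0]]
0 -0.05 [[438.0, 356.0], [209.0, 356.0]]
0 -0.04 [[431.0, 340.0], [216.0, 340.0]]
0 -0.03 [[424.0, 327.0], [223.0, 327.0]]
0 -0.02 [[418.0, 315.0], [229.0, 315.0]]
0 -0.01 [[413.0, 304.0], [234.0, 304.0]]
0 0 [[408.0, 294.0], [239.0, 294.0]]
0.011 -0.05 [[442.0, 330.0], [206.0, 330.0]]
0.011 -0.04 [[434.0, 316.0], [214.0, 316.0]]
0.011 -0.03 [[427.0, 304.0], [221.0, 304.0]]
0.011 -0.02 [[420.0, 293.0], [227.0, 293.0]]
0.011 -0.01 [[415.0, 283.0], [232.0, 283.0]]
0.011 0 [[410.0, 274.0], [237.0, 274.0]]
[-5.08656154e-01  3.51102912e-01  1.85247890e+00 -7.20040062e-05
  9.37705225e-01  7.35170828e-01]
```

View pics/w1c.png

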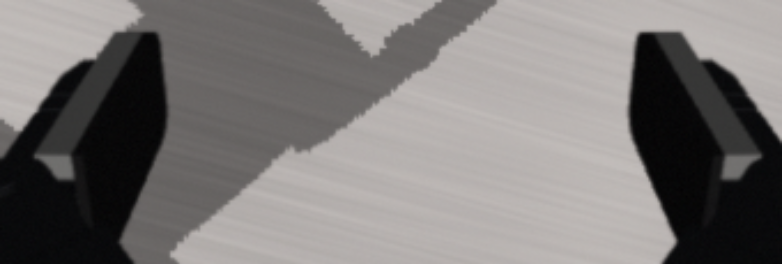

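The open-view pads (front tips at about (219,309) and (427,309)) and the shut-view pads both put the fingertips well behind the TCP: about 34 mm when open and 21 mm when shut. The missed hub confirms it, so I'll go about 28 mm lower, in two steps.

>>> {"method": "move_arm", "body": {
  "deltas": [
    [[0.001,0,0,0,-0.2],[0.001,0,0,0,-0.2],[0.001,0,0,0,-0.2],[0.001,0,0,0,-0.2],[0.001,0,0.018,0,-0.2],[0.001,0,0.034,0,-0.2],[0.001,0,0.034,0,-0.2]]
  ]
}}

```text
clock: 3.2
position: [0.4878, -0.192, 0.0182]
ee_rot: [-0.001, 0.987, 0.163, -0.001]
contact_force: [-0.1, -0.4, 0.6]
width: 0.0514
gripper_force: 0.0
```

Run:
```python
from h import *
im,c=snap("wrist","w3"); s=manip.get_state(); print(s["clock"],s["position"],s["contact_force"],s["width"])
cv2.imwrite("pics/w3c.png",cv2.resize(im[225:400,180:460],None,fx=2.5,fy=2.5))
```

```text
3.25 [ 0.48841509 -0.19236823  0.01899714] [-0.59437195 -0.41306411  0.10563743] 0.05117734255402543
```

View pics/w3c.png

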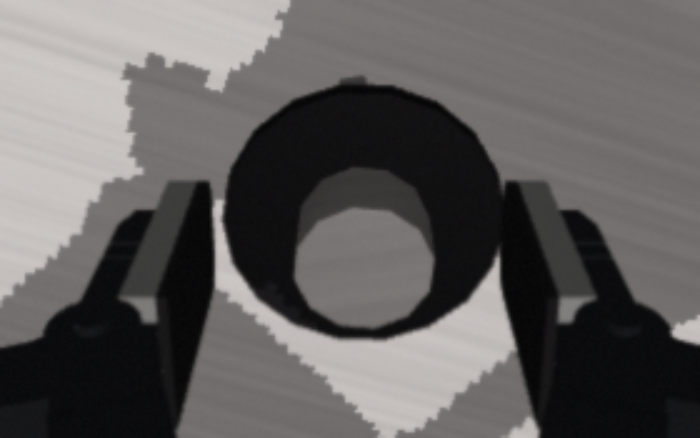

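The pads straddle the hub (crop (364,272)), with tips at about 43 mm now. I'll close.

>>> {"method": "move_arm", "body": {
  "deltas": [
    [[0,0,0,0,1],[0,0,0,0,1],[0,0,0,0,1],[0,0,0,0,1],[0,0,0,0,1],[0,0,0,0,1]]
  ],
  "squeeze": 40
}}

```text
clock: 3.85
position: [0.4897, -0.193, 0.0204]
ee_rot: [0.001, 0.987, 0.163, 0.001]
contact_force: [-0.7, 0.9, 6.2]
width: 0.0221
gripper_force: 39.3
```

>>> {"method": "move_arm", "body": {
  "deltas": [
    [[0,0,-0.02,0,1],[0,0,-0.06,0,1],[0,0,-0.11,0,1],[0,0,-0.12,0,1],[0,0,-0.12,0,1],[0,0,-0.12,0,1]]
  ]
}}

```text
clock: 4.45
position: [0.4881, -0.1922, 0.1144]
ee_rot: [-0.001, 0.987, 0.163, -0.001]
contact_force: [-0.2, -0.1, -0.6]
width: 0.0219
gripper_force: 39.3
```

Run:
```python
from h import *
im,c=snap("wrist","w4"); s=manip.get_state(); T=toolT(); print(s["clock"],s["position"],s["contact_force"],s["width"],s["gripper_force"])
a=cv2.resize(im,None,fx=.6,fy=.6); im2,cs=snap("scene","s4"); b=im2[150:330,160:340]; b=cv2.resize(b,(288*1,288))
cv2.imwrite("pics/v4.png",np.hstack([a,b]))
print(proj(c,[[.630,-.2035,.066]]),T[:3,:3].T@(np.array([.1415,-.0098,0])))
```

```text
4.5 [ 0.4877622  -0.19201652  0.11387795] [ 0.75073695 -0.10096983 -1.01277853] 0.022316543389510564 39.31201636791229
[[430.86653399  26.38867677]] [ 0.13087056  0.05468982 -0.00045668]
```

View pics/v4.png

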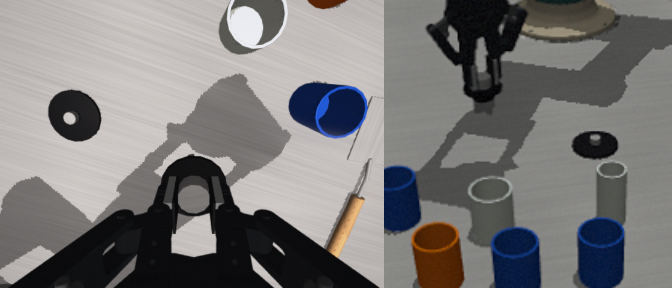

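Left half: the lid is held level between the pads (hub at about (193,197) in the half-view), with the beaker ahead at (255,20). Right half: the lid hangs clear of the bench in the scene view. Next I'll measure the lid in the hand against the beaker rim.

```bash
cat >> h.py <<'E'
def rim(im,c,box,z=.066):
    x0,y0,x1,y1=box; g=cv2.cvtColor(im,cv2.COLOR_BGR2GRAY)
    d=im[...,0].astype(int)-im[...,2]; m=((g>185)&(d>3))[y0:y1,x0:x1].astype(np.uint8)
    n,l,st,ce=cv2.connectedComponentsWithStats(m); k=1+st[1:,4].argmax()
    ct=cv2.findContours((l==k).astype(np.uint8),cv2.RETR_EXTERNAL,cv2.CHAIN_APPROX_NONE)[0][0].reshape(-1,2)+[x0,y0]
    h=cv2.convexHull(ct).reshape(-1,2); h=h[(h[:,1]>y0+1)]; P=plane(c,h,z)[:,:2]
    A=np.c_[2*P,np.ones(len(P))]; s=np.linalg.lstsq(A,(P**2).sum(1),rcond=None)[0]
    return s[:2],2*np.sqrt(s[2]+s[0]**2+s[1]**2),len(h)
E
python3 - <<'E'
from h import *
im=cv2.imread("pics/w4.png"); T=toolT(); c=cam("wrist",T); g=cv2.cvtColor(im,cv2.COLOR_BGR2GRAY)
print("rim",rim(im,c,(360,0,500,90)))
# flange far arc: per column first dark pixel
P=[]
for u in range(272,380,6):
    col=g[240:330,u]; k=np.where(col<45)[0]
    if len(k): P.append((u,240+k[0]))
print(P)
Q=plane(c,P,.131); t=(Q-T[:3,3])@T[:3,:3]; print(t[:,:2].round(4).tolist())
E
```

```text
rim (array([ 0.62907457, -0.20186988]), np.float64(0.052652940231474564), 30)
[(272, np.int64(291)), (278, np.int64(281)), (284, np.int64(275)), (290, np.int64(270)), (296, np.int64(266)), (302, np.int64(264)), (308, np.int64(262)), (314, np.int64(259)), (320, np.int64(259)), (326, np.int64(261)), (332, np.int64(261)), (338, np.int64(263)), (344, np.int64(265)), (350, np.int64(267)), (356, np.int64(271)), (362, np.int64(276)), (368, np.int64(283)), (374, np.int64(294))]
[[0.0105, -0.0231], [0.0155, -0.0202], [0.0184, -0.0174], [0.0208, -0.0147], [0.0227, -0.012], [0.0236, -0.0094], [0.0246, -0.0068], [0.026, -0.0041], [0.026, -0.0015], [0.0251, 0.0011], [0.0251, 0.0037], [0.0241, 0.0063], [0.0232, 0.0089], [0.0222, 0.0116], [0.0203, 0.0143], [0.0179, 0.017], [0.0145, 0.0198], [0.0091, 0.0227]]
```

>>> {"method": "move_arm", "body": {
  "deltas": [
    [[0.05,0.021,0,0,1],[0.1,0.042,0,0,1],[0.145,0.06,0,0,1],[0.164,0.0686,0,0,1],[0.164,0.0686,0,0,1],[0.164,0.0686,0,0,1]]
  ]
}}

```text
clock: 5.15
position: [0.6295, -0.202, 0.1135]
ee_rot: [-0.001, 0.987, 0.163, -0.002]
contact_force: [0.3, 0.6, -0.8]
width: 0.0221
gripper_force: 39.3
```

Run:
```python
from h import *
im,c=snap("wrist","w5"); s=manip.get_state(); T=toolT(s); print(s["clock"],s["position"],s["contact_force"])
t,ct=snap("top","t5")
g=im.astype(int); d=g[...,0]-g[...,2]; m=((g.mean(2)>150)&(d>2)).astype(np.uint8); m[400:]=0
n,l,st,ce=cv2.connectedComponentsWithStats(m); print([ (st[i].tolist()) for i in range(1,n) if st[i,4]>40])
# predicted rim outline rows
th=np.linspace(-1.2,1.2,7); R=T[:3,:3]; B=T[:3,3].copy(); B[2]=.066
print(proj(c,[B+.027*(R[:,0]*np.cos(a)+R[:,1]*np.sin(a)) for a in th]).round(0).tolist())
```

```text
5.2 [ 0.62913083 -0.20207168  0.11401063] [-0.84010719  0.89204296 -1.01826794]
[[136, 14, 37, 45, 57], [392, 65, 19, 52, 58], [329, 80, 29, 40, 361], [340, 117, 51, 13, 55], [41, 135, 67, 67, 911], [310, 240, 15, 16, 73]]
[[283.0, 245.0], [292.0, 232.0], [306.0, 222.0], [323.0, 219.0], [341.0, 222.0], [355.0, 232.0], [364.0, 245.0]]
```

Run:
```python
from h import *
im=cv2.imread("pics/w5.png"); T=toolT(); c=cam("wrist",T); g=cv2.cvtColor(im,cv2.COLOR_BGR2GRAY).astype(int)
d=im[...,0].astype(int)-im[...,2]
for u in(300,323,345): print(u,g[205:270:2,u].tolist(),d[205:270:2,u].tolist())
```

```text
300 [193, 110, 98, 99, 98, 98, 99, 95, 95, 97, 146, 190, 188, 191, 191, 192, 193, 193, 193, 194, 186, 107, 91, 90, 90, 91, 91, 90, 89, 83, 9, 12, 18] [-7, -7, -5, -6, -6, -7, -6, -6, -6, -5, -9, -10, -10, -10, -10, -11, -12, -11, -11, -11, -11, -7, -6, -7, -5, -6, -7, -5, -5, -5, 0, 1, -1]
323 [96, 95, 95, 95, 96, 96, 97, 188, 192, 194, 195, 195, 195, 194, 192, 192, 191, 191, 192, 193, 192, 192, 194, 194, 240, 237, 136, 48, 8, 12, 19, 20, 19] [-6, -6, -6, -6, -6, -5, -6, -11, -11, -11, -12, -11, -11, -11, -11, -11, -11, -12, -11, -11, -11, -11, -11, -11, 4, 4, -7, -3, 1, 0, 1, 0, 0]
345 [94, 94, 92, 93, 95, 95, 95, 94, 93, 117, 193, 187, 190, 195, 194, 193, 192, 190, 191, 190, 190, 190, 155, 95, 93, 91, 92, 91, 91, 84, 14, 9, 20] [-6, -6, -5, -5, -5, -5, -6, -6, -5, -8, -11, -11, -11, -12, -11, -12, -10, -11, -11, -10, -11, -12, -10, -6, -6, -6, -6, -6, -5, -4, 2, 1, 1]
```

Run:
```python
from h import *
w=cv2.imread("pics/w5.png"); t=cv2.imread("pics/t5.png"); s,cs=snap("scene","s5")
a=cv2.resize(w,(400,300)); b=cv2.resize(t[150:330,330:550],(400,300)); d=cv2.resize(s[150:350,120:387],(400,300)); e=cv2.resize(w[200:320,240:400],(400,300))
cv2.imwrite("pics/v5.png",np.vstack([np.hstack([a,b]),np.hstack([d,e])]))
```

```text
(no output)
```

View pics/v5.png

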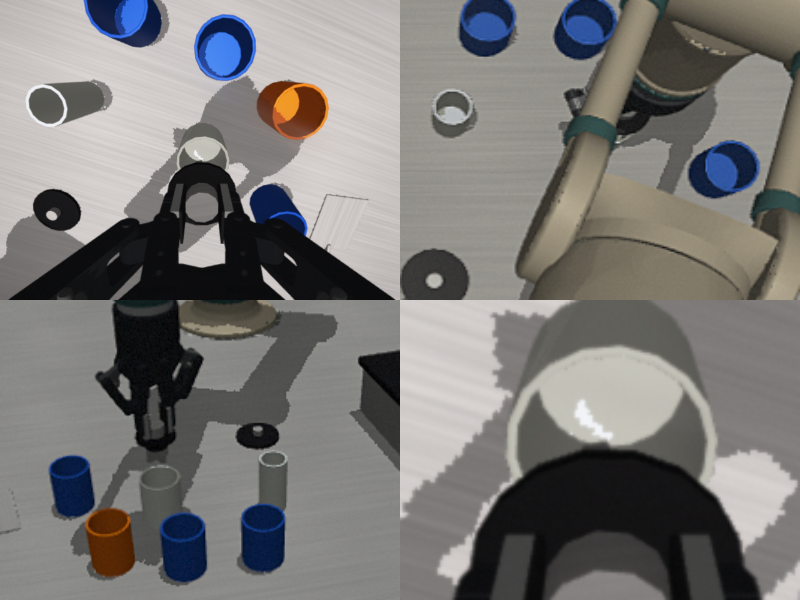

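The last view shows the beaker rim directly behind and below the held lid: apex at about (325,219) against a predicted (323,219), edges at u≈284 and 367, concentric with the flange to about 1 mm. The earlier white patch was only a glint. I'll lower the lid.

>>> {"method": "move_arm", "body": {
  "deltas": [
    [[0,0.0005,0.02,0,1],[0,0.0005,0.04,0,1],[0,0.0005,0.055,0,1],[0,0.0005,0.065,0,1],[0,0.0005,0.069,0,1],[0,0.0005,0.072,0,1],[0,0.0005,0.072,0,1]]
  ]
}}

```text
clock: 6.0
position: [0.6312, -0.203, 0.0582]
ee_rot: [0.0, 0.987, 0.163, 0.0]
contact_force: [0.3, 0.1, -0.0]
width: 0.0218
gripper_force: 39.3
```

>>> {"method": "move_arm", "body": {
  "deltas": [
    [[0,0,0.0015,0,1],[0,0,0.003,0,1],[0,0,0.004,0,1],[0,0,0.005,0,1],[0,0,0.005,0,1]]
  ]
}}

```text
clock: 6.5
position: [0.6313, -0.2031, 0.0545]
ee_rot: [0.0, 0.987, 0.163, 0.0]
contact_force: [-0.3, -0.3, 2.5]
width: 0.0222
gripper_force: 39.6
```

>>> {"method": "move_arm", "body": {
  "deltas": [
    [[0,0,0.0008,0,1],[0,0,0.0015,0,1],[0,0,0.0015,0,1]]
  ]
}}

```text
clock: 6.8
position: [0.6315, -0.2031, 0.0544]
ee_rot: [0.0, 0.987, 0.163, 0.001]
contact_force: [-2.0, 0.8, 8.0]
width: 0.022
gripper_force: 40.1
```

>>> {"method": "move_arm", "body": {
  "deltas": [
    [[0,0,-0.001,0,-1],[0,0,-0.001,0,-1],[0,0,-0.001,0,-1],[0,0,-0.001,0,-1],[0,0,-0.001,0,-1],[0,0,-0.04,0,-1],[0,0,-0.08,0,-1],[0,0,-0.1,0,-1],[0,0,-0.1,0,-1],[0,0,-0.1,0,-1]]
  ]
}}

```text
clock: 7.8
position: [0.6308, -0.2028, 0.1323]
ee_rot: [-0.0, 0.987, 0.163, -0.0]
contact_force: [-0.1, -0.1, 0.4]
width: 0.0851
gripper_force: 0.0
```

Run:
```python
from h import *
im,c=snap("wrist","w6"); s=manip.get_state(); T=toolT(s); print(s["clock"],s["position"],s["contact_force"],s["width"])
t2=toolT()
g=cv2.cvtColor(im,cv2.COLOR_BGR2GRAY)
print("pred hub/flange",proj(c,[[.630,-.203,.086],[.630,-.203,.071]]))
x0,y0,x1,y1=255,160,390,300
m=cv2.inRange(g[y0:y1,x0:x1],0,48); n,l,st,ce=cv2.connectedComponentsWithStats(m); print(st[st[:,4]>200].tolist())
k=1+st[1:,4].argmax(); cs,hi=cv2.findContours((l==k).astype(np.uint8),cv2.RETR_CCOMP,cv2.CHAIN_APPROX_NONE)
for ct in cs:
    if len(ct)<40: continue
    ct=ct.reshape(-1,2)+[x0,y0]; e=cv2.fitEllipse(cv2.convexHull(ct)); print(e)
    for z in(.071,.086): print(z,plane(c,[e[0]],z), (plane(c,[e[0]],z)[0]-T[:3,3])@T[:3,:3])
```

```text
7.85 [ 0.63022216 -0.20257389  0.131482  ] [-0.28899287  0.24721228 -0.37245847] 0.08554473573194447
pred hub/flange [[323.20027931 261.64561348]
 [323.1727413  253.2584764 ]]
[[0, 0, 135, 140, 15882], [30, 56, 77, 72, 3018]]
((322.99188232421875, 251.59176635742188), (71.75591278076172, 75.656005859375), 91.18383026123047)
0.071 [[ 0.63108423 -0.20250521  0.071     ]] [0.00094211 0.00030202 0.06048009]
0.086 [[ 0.63632683 -0.20071854  0.086     ]] [0.00645509 0.00027019 0.04547066]
((323.10540771484375, 258.709228515625), (38.99351501464844, 43.79420471191406), 2.2928578853607178)
0.071 [[ 0.62628795 -0.2042105   0.071     ]] [-0.00414774  0.00037762  0.0604887 ]
0.086 [[ 0.6318538 -0.2023089  0.086    ]] [0.00170827 0.00034069 0.04547868]
```

>>> {"method": "move_arm", "body": {
  "deltas": [
    [[0.001,0,0.05,0,-1],[0.001,0,0.1,0,-1],[0.001,0,0.13,0,-1],[0.001,0,0.137,0,-1],[0.001,0,0.14,0,-1],[0.001,0,0.143,0,-1],[0.001,0,0.143,0,-1]]
  ]
}}

```text
clock: 8.55
position: [0.6327, -0.2031, 0.0195]
ee_rot: [0.001, 0.987, 0.163, 0.001]
contact_force: [0.3, -0.4, -0.2]
width: 0.0854
gripper_force: 0.0
```

>>> {"method": "move_arm", "body": {
  "deltas": [
    [[0,0,0.003,0,-1],[0,0,0.006,0,-1],[0,0,0.009,0,-1],[0,0,0.009,0,-1]]
  ]
}}

```text
clock: 8.95
position: [0.6316, -0.2026, 0.011]
ee_rot: [-0.0, 0.987, 0.163, -0.0]
contact_force: [0.6, -0.3, -0.4]
width: 0.0853
gripper_force: 0.0
```

>>> {"method": "move_arm", "body": {
  "deltas": [
    [[0,0,0.003,0,-1],[0,0,0.006,0,-1],[0,0,0.009,0,-1],[0,0,0.009,0,-1],[0,0,0.009,0,1],[0,0,0.009,0,1],[0,0,0.009,0,1],[0,0,0.009,0,1],[0,0,0.009,0,1],[0,0,0.009,0,1]]
  ],
  "squeeze": 40
}}

```text
clock: 9.95
position: [0.6321, -0.2027, 0.0043]
ee_rot: [0.0, 0.987, 0.163, 0.0]
contact_force: [0.3, 0.6, 1.4]
width: 0.0521
gripper_force: 43.0
```

>>> {"method": "move_arm", "body": {
  "deltas": [
    [[0,0,-0.01,0,1],[0,0,-0.03,0,1],[0,0,-0.06,0,1],[0,0,-0.1,0,1],[0,0,-0.14,0,1],[0,0,-0.175,0,1],[0,0,-0.192,0,1],[0,0,-0.2,0,1],[0,0,-0.2,0,1],[0,0,-0.2,0,1]]
  ]
}}

```text
clock: 10.95
position: [0.6309, -0.2023, 0.1622]
ee_rot: [-0.001, 0.987, 0.163, -0.001]
contact_force: [0.1, 0.2, -2.0]
width: 0.0523
gripper_force: 42.8
```

Run:
```python
from h import *
im,c=snap("wrist","w7"); s=manip.get_state(); T=toolT(s); print(s["clock"],s["position"],s["contact_force"],s["width"],s["gripper_force"])
g=cv2.cvtColor(im,cv2.COLOR_BGR2GRAY)
h0=np.array([0,0,-.082])  # hub top in tool: .004-.086
print("pred hub",proj(cam("wrist",np.eye(4)),[[.0,0,-.082],[.0,0,-.067]]))
p=[]
for u in range(230,420,10):
    k=np.where(g[150:,u]<40)[0]; p.append((u,150+int(k[0]) if len(k) else None))
print(p)
t,ct=snap("top","t7")
for P in ([.5107,.255,.2],[.51,.2545,.16]): print((np.array(P)-T[:3,3])@T[:3,:3])
print(T[:3,:3].round(4))
```

```text
11.0 [ 0.63080557 -0.2022836   0.16198299] [-0.59372107  0.32019493 -1.75704961] 0.05235969315513012 42.7538997028023
pred hub [[324.04196344 425.30273382]
 [323.87430338 388.61251649]]
[(230, 312), (240, 355), (250, 317), (260, 298), (270, 340), (280, 333), (290, 327), (300, 324), (310, 321), (320, 320), (330, 320), (340, 321), (350, 324), (360, 327), (370, 333), (380, 341), (390, 296), (400, 280), (410, 276)]
[ 0.03292504 -0.47172633 -0.03700189]
[ 0.0322118  -0.47138368  0.00299954]
[[ 0.9471  0.321  -0.0034]
 [ 0.321  -0.9471  0.0013]
 [-0.0028 -0.0023 -1.    ]]
```

>>> {"method": "move_arm", "body": {
  "deltas": [
    [[0,-0.02,0,0,1],[0,-0.06,0,0,1],[0,-0.11,0,0,1],[0,-0.16,0,0,1],[0,-0.21,0,0,1],[0,-0.26,0,0,1],[0,-0.31,0,0,1],[0,-0.36,0,0,1],[0,-0.4,0,0,1],[0,-0.42,0,0,1],[0,-0.43,0,0,1],[0,-0.43,0,0,1]]
  ]
}}

```text
clock: 12.25
position: [0.5211, 0.1235, 0.1639]
ee_rot: [0.0, 0.987, 0.163, -0.0]
contact_force: [-0.4, -1.2, -2.7]
width: 0.052
gripper_force: 42.8
```

Run:
```python
from h import *
import time
im,c=snap("wrist","w8"); s=manip.get_state(); T=toolT(s); print(s["clock"],s["position"],s["contact_force"],s["width"],s["gripper_force"],s["qpos"])
C=np.array([.5107,.255,.12]); q=proj(c,[C,C+[.045,0,0],C-[.045,0,0],C+[0,.045,0],C-[0,.045,0]]); print(q.round(0).tolist())
g=cv2.GaussianBlur(cv2.cvtColor(im,cv2.COLOR_BGR2GRAY),(3,3),0); u,v=q[0].astype(int)
x0,y0,x1,y1=max(u-100,0),max(v-100,0),min(u+100,640),min(v+100,480)
print(g[v,x0:x1:5].tolist()); print(g[y0:y1:5,u].tolist())
```

```text
12.3 [0.52164055 0.12265995 0.16389704] [ 0.7968318  -0.24273926 -2.09490066] 0.05261099079922421 42.83955551683903 [ 1.01795861e-01  2.49827372e-01  1.66702979e+00 -1.06534077e-03
  1.22454858e+00  1.34570283e+00]
[[110.0, 211.0], [122.0, 137.0], [101.0, 276.0], [36.0, 188.0], [183.0, 234.0]]
[36, 38, 38, 39, 40, 66, 211, 151, 151, 149, 149, 148, 74, 176, 201, 201, 202, 202, 203, 203, 205, 206, 206, 206, 207, 208, 209, 209, 210, 211, 211, 185, 162, 184, 53, 28, 27, 51, 55, 55]
[49, 49, 49, 49, 44, 195, 156, 155, 153, 204, 206, 206, 206, 206, 205, 205, 205, 206, 205, 206, 205, 204, 204, 204, 203, 202, 202, 123, 136, 155, 156, 157, 179, 86, 42, 41, 40, 39, 39, 38]
```

Run:
```python
from h import *
im=cv2.imread("pics/w8.png"); T=toolT(); c=cam("wrist",T); g=cv2.cvtColor(im,cv2.COLOR_BGR2GRAY)
def fit(m,z):
    n,l,st,ce=cv2.connectedComponentsWithStats(m); k=l[211,110]; ct=cv2.findContours((l==k).astype(np.uint8),cv2.RETR_EXTERNAL,cv2.CHAIN_APPROX_NONE)[0][0]
    h=cv2.convexHull(ct).reshape(-1,2); e=cv2.fitEllipse(h); P=plane(c,h,z)[:,:2]
    s=np.linalg.lstsq(np.c_[2*P,np.ones(len(P))],(P**2).sum(1),rcond=None)[0]; r=np.sqrt(s[2]+s[:2]@s[:2])
    res=np.linalg.norm(P-s[:2],axis=1)-r
    print(st[k].tolist(),"c",s[:2].round(4),"d",2*r,"maxres",abs(res).max()); return np.r_[s[:2],z]
R=fit((g>95).astype(np.uint8)[:, :].copy(),.12); F=fit((g>180).astype(np.uint8),.105)
for X in(R,F): print(((X-T[:3,3])@T[:3,:3]).round(4))
```

```text
[33, 131, 147, 146, 15898] c [0.5125 0.2568] d 0.08874934251966599 maxres 0.00028111099139035284
[72, 155, 94, 94, 6732] c [0.5119 0.2574] d 0.060408293863952196 maxres 0.0005416216250148896
[ 0.0344 -0.13    0.0438]
[ 0.0341 -0.1308  0.0588]
```

>>> {"method": "move_arm", "body": {
  "deltas": [
    [[0.008,-0.03,0,0,1],[0.02,-0.08,0,0,1],[0.034,-0.13,0,0,1],[0.041,-0.155,0,0,1],[0.043,-0.163,0,0,1],[0.043,-0.163,0,0,1],[0.043,-0.163,0,0,1],[0.043,-0.163,0.02,0,1],[0.043,-0.163,0.04,0,1],[0.043,-0.163,0.052,0,1],[0.043,-0.163,0.06,0,1],[0.043,-0.163,0.06,0,1]]
  ]
}}

```text
clock: 13.5
position: [0.5119, 0.2567, 0.1152]
ee_rot: [0.0, 0.987, 0.162, -0.001]
contact_force: [0.2, 0.1, -2.2]
width: 0.0524
gripper_force: 43.0
```

>>> {"method": "move_arm", "body": {
  "deltas": [
    [[0,0,0.003,0,1],[0,0,0.005,0,1],[0,0,0.007,0,1],[0,0,0.0085,0,1],[0,0,0.0085,0,1]]
  ]
}}

```text
clock: 14.0
position: [0.5123, 0.2578, 0.1093]
ee_rot: [0.0, 0.987, 0.163, 0.0]
contact_force: [-0.8, -0.2, -1.6]
width: 0.0521
gripper_force: 43.0
```

>>> {"method": "move_arm", "body": {
  "deltas": [
    [[0,0,0.0008,0,1],[0,0,0.0015,0,1],[0,0,0.0015,0,1]]
  ]
}}

```text
clock: 14.3
position: [0.5123, 0.2578, 0.1093]
ee_rot: [-0.0, 0.987, 0.163, 0.001]
contact_force: [-2.8, -0.7, 5.5]
width: 0.0522
gripper_force: 43.8
```

>>> {"method": "move_arm", "body": {
  "deltas": [
    [[0,0,0,0,-1],[0,0,0,0,-1],[0,0,0,0,-1],[0,0,0,0,-1],[0,0,-0.02,0,-1],[0,0,-0.06,0,-1],[0,0,-0.11,0,-1],[0,0,-0.15,0,-1],[0,0,-0.16,0,-1],[0,0,-0.16,0,-1]]
  ]
}}

```text
clock: 15.3
position: [0.5128, 0.2579, 0.2371]
ee_rot: [-0.0, 0.987, 0.163, 0.001]
contact_force: [0.4, 0.2, -0.3]
width: 0.0857
gripper_force: 0.0
```

Run:
```python
from h import *
im,c=snap("wrist","w9"); s=manip.get_state(); T=toolT(s); print(s["clock"],s["position"],s["contact_force"],s["width"])
g=cv2.cvtColor(im,cv2.COLOR_BGR2GRAY); C=np.array([.5122,.2571,0])
f=proj(c,[C+[0,0,.191],C+[0,0,.176],C+[0,0,.171]]); print(f.round(0).tolist())
u,v=f[0].astype(int); print("col",g[v-90:v+70:4,u].tolist()); print("row",g[v,u-70:u+70:4].tolist())
x0,y0,x1,y1=u-60,v-60,u+60,v+45
m=(g[y0:y1,x0:x1]>75).astype(np.uint8); n,l,st,ce=cv2.connectedComponentsWithStats(m); k=l[v-y0,u-x0]
ct=cv2.findContours((l==k).astype(np.uint8),cv2.RETR_EXTERNAL,cv2.CHAIN_APPROX_NONE)[0][0].reshape(-1,2)+[x0,y0]
e=cv2.fitEllipse(ct); print("hub",st[k].tolist(),e,plane(c,[e[0]],.191))
s2,cs=snap("scene","s9"); print(proj(cs,[C+[0,0,.105],C+[0,0,.171],C+[0,0,.176],C+[0,0,.191]]).round(0).tolist())
gs=cv2.cvtColor(s2,cv2.COLOR_BGR2GRAY); uu=int(proj(cs,[C+[0,0,.17]])[0][0]); print(uu,list(zip(range(120,215,3),gs[120:215:3,uu].tolist())))
for r in(165,175,185): print(r,list(zip(range(uu-36,uu+37,4),gs[r,uu-36:uu+37:4].tolist())))
```

```text
15.35 [0.51186132 0.25752825 0.23540905] [ 0.01890321  0.35359218 -0.26594988] 0.085439469043267
[[324.0, 262.0], [324.0, 254.0], [324.0, 251.0]]
col [30, 187, 158, 106, 96, 137, 127, 126, 127, 127, 127, 234, 26, 33, 35, 38, 42, 45, 85, 121, 176, 173, 173, 171, 173, 175, 166, 168, 27, 26, 40, 41, 40, 39, 39, 39, 39, 39, 39, 39]
row [40, 42, 42, 41, 41, 43, 42, 128, 35, 25, 26, 27, 26, 171, 170, 170, 169, 169, 170, 171, 172, 174, 29, 29, 29, 28, 36, 117, 43, 44, 44, 45, 45, 46, 48]
hub [40, 39, 37, 42, 1212] ((322.0800476074219, 261.9994201660156), (36.299259185791016, 40.693084716796875), 3.6670188903808594) [[0.51182941 0.2583723  0.191     ]]
[[419.0, 198.0], [423.0, 172.0], [424.0, 170.0], [424.0, 164.0]]
423 [(120, 144), (123, 107), (126, 97), (129, 75), (132, 119), (135, 83), (138, 71), (141, 132), (144, 131), (147, 133), (150, 132), (153, 129), (156, 129), (159, 130), (162, 91), (165, 76), (168, 54), (171, 59), (174, 8), (177, 74), (180, 79), (183, 82), (186, 82), (189, 78), (192, 79), (195, 80), (198, 81), (201, 76), (204, 34), (207, 32), (210, 13), (213, 2)]
165 [(387, 130), (391, 130), (395, 127), (399, 127), (403, 127), (407, 128), (411, 130), (415, 123), (419, 57), (423, 76), (427, 76), (431, 134), (435, 131), (439, 132), (443, 131), (447, 133), (451, 133), (455, 132), (459, 133)]
175 [(387, 127), (391, 129), (395, 127), (399, 127), (403, 128), (407, 127), (411, 80), (415, 78), (419, 4), (423, 0), (427, 0), (431, 9), (435, 118), (439, 131), (443, 129), (447, 130), (451, 133), (455, 131), (459, 132)]
185 [(387, 9), (391, 17), (395, 19), (399, 16), (403, 13), (407, 65), (411, 67), (415, 77), (419, 79), (423, 81), (427, 80), (431, 77), (435, 16), (439, 15), (443, 16), (447, 132), (451, 128), (455, 126), (459, 133)]
```

Run:
```python
from h import *
s2=cv2.imread("pics/s9.png"); gs=cv2.cvtColor(s2,cv2.COLOR_BGR2GRAY)
for r in range(158,206,2): print(r,"".join("%4d"%x for x in gs[r,401:446:2]))
im=cv2.imread("pics/w9.png"); g=cv2.cvtColor(im,cv2.COLOR_BGR2GRAY); c=cam("wrist",toolT())
x0,y0,x1,y1=265,200,385,310
m=(g[y0:y1,x0:x1]<60).astype(np.uint8)
w=(g[y0:y1,x0:x1]>100).astype(np.uint8)
for r in range(206,306,4): print(r,"".join("#" if x<60 else "." if x>=120 else "+" for x in g[r,262:388:2]))
```

```text
158  125 124 127 126 129 127 126 128 129 127 130 129 131 127 129 131 131 133 133 132 133 134 132
160  127 127 129 126 129 128 131 129 130 130 130 129 131 131 130 130 131 129 132 129 132 130 130
162  127 128 126 129 126 130 127 128 126 124  94  91 105 121 130 129 131 130 131 131 131 132 133
164  128 129 130 129 129 129 128 132 132  68  78  74  75  72  99 131 132 130 134 131 132 133 130
166  124 129 128 127 127 130 116  83  36  42  60  67  70  69  70 134 132 133 128 131 133 131 130
168  130 129 128 128 129 135  16   2   6  49  52  54  58  51  14  42 122 131 133 130 132 131 131
170  129 127 130 127 130  97   3   9   1  44  55  58  54  53  10   7  16 138 131 131 133 131 131
172  129 130 128 126 132  99  22   9  11   5  26  46  42  23  13   9   4 114 131 129 130 132 128
174  126 128 127 127 130  84  79  37   0   4  11   8   9   6   6   0   9 124 131 131 131 132 129
176  128 124 125 128 129  77  70  82  68  70  48  13  13  10  36  79  82 120 131 129 131 133 133
178  128 130 129 130 134  72  72  75  76  81  81  89  90  89  80  79  75  44 124 130 129 131 132
180  123 104  88  77  49  67  74 
[... 2227 characters left out ...]
######.+############
266 #####################..................+#######################
270 #####################+.................+#######################
274 ######################+...............#########################
278 ########################+...........+##########################
282 ###########################++++++##############################
286 ###############################################################
290 ###############################################################
294 ###############################################################
298 ###############################################################
302 ###############################################################
```

```bash
python3 -c "
from rig import manip
print(manip.sign_off())"
```

```text
the job is handed in; nothing more can be done
None
```

I fitted the lid on the white beaker on the bench, stood the lidded beaker upright in the mixer's cradle, let go, and handed the job in at about 15 s. The final camera and force readings agree with it being fully home with the lid flat; the verdict itself was not shown.

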